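# Gate open, sample blocks down into their pockets

## Task

Swing the small steel gate wide open, then push the two orange sample blocks, one at a time, along the grey deck until each drops into a black-floored pocket of its own and sits flat on the bottom. Let the first block settle in its pocket while the other is still waiting on the deck, leave the gate open, and leave the other things on the cart as they are.

Things in the scene. Friction and masses are not known exactly. Their poses are not given: they have to be found in the camera images.
- station: Fixed station, origin at table level under its middle. Blocks are pushed along its +y. Grey deck, 50 mm above the table, from y -150 (open rear) to +36 mm, where it ends in a straight edge; blue side rails at x +-125 mm, 20 mm above the deck, tapering to +-113 at the pockets. Two pockets side by side from y +36 to +144 mm, then a 10 mm end wall standing 12 mm above deck level.
- pocket_near (a point): Centre of the floor of the pocket on the station's -x side (nearer the robot), at station x -60, y +90 mm. Pocket 106 mm (station x) by 108 mm (y); floor 20 mm above the table, 30 mm below the deck. A 14 mm partition, flush with the deck, parts the pockets; the outer side walls stand 12 mm above deck level.
- pocket_far (a point): The same for the other pocket, at station x +60, y +90 mm.
- gate (a joint): Gate angle (rad): 0 closed, straight across the deck over station y +30 mm; grows to 1.65 at its stop, swinging out over the pockets, counter-clockwise from above, to stand alongside the near pocket. Slightly stiff hinge: stays where it is left. Gate 258 mm long, 12 mm thick, from 66 to 104 mm above the table.
- gate_hinge (a point): Point on the gate's vertical hinge axis, 85 mm above the table, at station x -137, y +30 mm.
- gate_post (a point): Centre of the top of the yellow upright handle post on the gate: round, 18 mm diameter, from 102 to 160 mm above the table, 190 mm from the hinge axis. It can be pinched or pushed from above without touching the blocks.
- block_a: Orange plastic sample block with a white disc on top, 90 x 90 mm and 60 mm high, 0.4 kg, too wide to grip; origin at the centre of its underside, z up, x and y square to its sides. It starts on the deck at the -x side, about in line with the near pocket, slightly askew.
- block_b: The same, starting at the +x side, about in line with the far pocket.
- brick: Bystander: chipped buff engineering brick, 102 x 215 x 65 mm, long along its y; origin under its centre.
- caliper: Bystander: aluminium vernier caliper lying flat, 200 mm long along its x, 11 mm high.
- scribe: Bystander: blue hardness scribe lying on the table near the deck's open rear end, 150 mm long along its x, 17 mm high.
- mallet: Bystander: rubber mallet lying flat, 260 mm long along its x, about 35 mm high.
- brush: Bystander: hand brush lying flat, 220 mm long along its x.
- weight: Bystander: brass test weight, 60 mm diameter, 80 mm high.
There are look-alikes about, which are no part of the job. What is shaped like the block_b but purple or turquoise is not meant.

How it is judged (in metres and radians):
On the way, in this order (a step that is already met when the one before it is completed fails the run):
1. the gate is swung open (more than 1.3 rad) while both blocks are still on the deck (value of joint gate above 1.3 rad and y of each of block_a, block_b in the frame of station below 0.01 m), for 0.2 s.
2. one block sits flat in a pocket while the other is still on the deck (((((horizontal distance between block_a and pocket_near below 0.02 m and z of block_a in the frame of pocket_near below 0.006 m and angle between block_a's own z axis and vertical below 0.08 rad) or (horizontal distance between block_a and pocket_far below 0.02 m and z of block_a in the frame of pocket_far below 0.006 m and angle between block_a's own z axis and vertical below 0.08 rad)) and y of block_b in the frame of station below 0.01 m) or (((horizontal distance between block_b and pocket_near below 0.02 m and z of block_b in the frame of pocket_near below 0.006 m and angle between block_b's own z axis and vertical below 0.08 rad) or (horizontal distance between block_b and pocket_far below 0.02 m and z of block_b in the frame of pocket_far below 0.006 m and angle between block_b's own z axis and vertical below 0.08 rad)) and y of block_a in the frame of station below 0.01 m))), for 0.2 s.
At the end, for the whole second after the job is handed in: Each orange block lies at rest in a pocket of its own: within 20 mm of the pocket's centre, its underside less than 6 mm above the pocket floor, tilted less than 0.08 rad. The gate is still open more than 1.3 rad and at rest ((((horizontal distance between block_a and pocket_near below 0.02 m and z of block_a in the frame of pocket_near below 0.006 m and angle between block_a's own z axis and vertical below 0.08 rad) and (horizontal distance between block_b and pocket_far below 0.02 m and z of block_b in the frame of pocket_far below 0.006 m and angle between block_b's own z axis and vertical below 0.08 rad)) or ((horizontal distance between block_a and pocket_far below 0.02 m and z of block_a in the frame of pocket_far below 0.006 m and angle between block_a's own z axis and vertical below 0.08 rad) and (horizontal distance between block_b and pocket_near below 0.02 m and z of block_b in the frame of pocket_near below 0.006 m and angle between block_b's own z axis and vertical below 0.08 rad))) and value of joint gate above 1.3 rad and linear speed of each of block_a, block_b below 0.02 m/s and velocity of joint gate below 0.1 rad/s); the robot touches nothing.
It fails at once if a bystander (brick, caliper, scribe, mallet, brush or weight) is moved more than 30 mm (distance of any of brick, caliper, scribe, mallet, brush, weight from where it was at the start of the episode above 0.03 m).
It fails at once if a block is tipped over or falls off the station (angle between any of block_a, block_b's own z axis and vertical above 0.9 rad or height (world z) of any of block_a, block_b below 0.005 m).
It also fails if it takes over 72 s, if anything falls off the work surface, if the arm or the gripper's body presses on something with over 40 N, if the wrist force passes 120 N, or if a joint passes its speed limit or range.

## Robot

A 6-joint arm with a two-finger parallel gripper is mounted at the origin on the work surface. World frame = base frame: x ahead of the robot, y to its left, z up, the work surface at z = 0. Lengths are in m, angles in degrees, forces in N, time in s.
With the tool pointing down it reaches from about 0.4 to 0.825 m from the base axis. Payload 7 kg.
Tool frame: the origin (TCP) lies on the centre line of the jaws, within the pads' length; the fingertips stand 19 mm ahead of it and the grasp point (between the pads) is the TCP; z points along the fingers, y is the line along which they close (so a half turn about z gives the same grasp; the last joint's range is limited). The gripper opens to 88 mm and grips with 3 to 60 N. Pads are 19 mm wide; open, the fingers measure 130 mm over their backs; the gripper's body (78 mm by 193 mm) begins 47 mm behind the grasp point.
Start: joints at [84.861, 20.546, 0.682, 0, -70.136, -16.507], TCP at [0.249, 0.627, 0.246] pointing down, gripper open.
Joint ranges: [-176.03, 176.03], [-82.01, 121.73], [-58.28, 71.71], [-173.87, 95.51], [-174.79, -0.11], [-173.66, 173.66]. Speed limits (degrees/s): [136.94, 136.94, 172.46, 180, 180, 180].

## Interface

Orientations are given as [roll, pitch, yaw] about the fixed x, y, z axes, in that order (R = Rz(yaw) Ry(pitch) Rx(roll)).
In Python, from plant import get_state, capture, close_job gives the robot as it stands.
- The arm moves only by the tool apply_moves, never from a script. Its argument "targets" is a list of rows, each a list of 7 numbers: the opening, from 0 (shut) to 1 (fully open), then the shift along the tool's x, y, z normalised to -1 to 1, where 1 is 1000 mm, then the turn, a rotation vector about the tool's x, y, z normalised to -1 to 1, where 1 is 90 degrees. In form: [[claw, tx, ty, tz, ax, ay, az], ...]. A call has 1 to 20 rows; each row shifts and turns the commanded pose from where the row before left it, along the tool's axes as they then stand; what a row does not reach is not made up. A row lasts 1/12 s, in which the tool goes at most 41.7 mm and 7.16 degrees, less where a joint would pass 70% of its speed; a pose out of reach is approached as far as the arm can. A call with a number of a shift or a turn outside -1 to 1 is refused whole. A call with a gripper value outside its range is refused whole. The fingers move at their own pace and stop on an object; "newtons" is the grip in N (left out, the last holds). Time passes only in rows, so rows that do not move let the fingers close. It gives the time, the measured TCP pose, the force, the opening and the grip force at its end, in the units of the state.
- get_state(): the state, without advancing time (a new reading comes with each control period).
- capture(name): name is "scene" or "side" or "wrist"; returns a dict with "frame" (420x560x3 uint8, red, green, blue), "range_z" (420x560 float32, m along the optical axis (not along the pixel's ray), 0 where there is no reading), "camera_matrix" (3x3 intrinsics, pixels), "T" (4x4, takes a point from camera to world coordinates). Camera axes: x right, y down, z forward; pixel columns grow to the right and rows downward; lengths in m; the calibration is good to about 2 mm. A picture is of the moment at which its call begins.
- close_job(): hands the job in; it is judged then, once.
The state is a dict: "time_s": time; "joints": joint angles; "qd": joint speeds; "joint_torque": joint torques, N m; "tcp_pos": TCP position; "eef_rot": TCP orientation; "contact_force": force on the tool from outside, world axes, zero at the start; "moment": the same for the moment, N m; "gripper_width": finger opening in m; "gripper_force": force on a finger pad.
Only numpy, scipy, OpenCV 4.12 (cv2) and the standard library are available. Lean on these libraries where they do the work, as an engineer would, in place of code of your own. Each camera call takes 0.05 s, during which the arm holds its last target. There are 200 camera calls.

## Working session

There is one attempt and no reset: what is moved stays moved. The work goes in short steps, Python scripts to look and compute and a tool call to move; the robot and the scene stay as the last step left them, time stands still between calls to the robot, and variables do not carry over. Pictures are saved under pics/ and viewed, at most 10 in all, crops included, and the job is handed in when it is done.

Besides the shell and the picture viewer there is one more tool, called after "Call:" as name(argument=value, ...), one argument or row to a line, values as JSON. apply_moves: Moves the arm, as the interface text tells. Scaled input: -1 to 1 covers 1000 mm each way for a shift and 90 degrees each way for a turn. Its arguments: {"type":"object","properties":{"targets":{"type":"array","items":{"type":"array","items":{"type":"number"}}},"newtons":{"type":"number"}},"required":["targets"]}

```bash
mkdir -p pics
cat > h.py <<'E'
import numpy as np, cv2
from plant import get_state, capture, close_job
def grab(n,f):
    c=capture(n); cv2.imwrite('pics/'+f+'.png',c['frame'][:,:,::-1]); np.savez('pics/'+f+'.npz',**c); return c
def pts(c):
    K=c['camera_matrix'];z=c['range_z'];v,u=np.mgrid[:z.shape[0],:z.shape[1]]
    P=np.stack([(u-K[0,2])/K[0,0]*z,(v-K[1,2])/K[1,1]*z,z],-1)
    W=P@c['T'][:3,:3].T+c['T'][:3,3]; W[z==0]=np.nan; return W
E
python3 - <<'E'
from h import *
a=grab('scene','s0');b=grab('side','d0')
print(get_state()); print(a['T'],b['T'])
E
```

```text
{'time_s': 0.1, 'joints': array([ 8.48597363e+01,  2.05880679e+01,  6.38706582e-01, -1.89004500e-02,
       -7.01369275e+01, -1.65059692e+01]), 'qd': array([-0.05750122, -0.07135421,  0.2009161 ,  0.00597398,  0.095843  ,
       -0.18574511]), 'joint_torque': array([-1.46026614e-03, -5.84162235e+01,  2.93750203e+01,  7.01547191e+00,
        1.00804723e-02, -4.55676729e-05]), 'tcp_pos': array([0.24886453, 0.62699454, 0.24470198]), 'eef_rot': array([ 1.79912218e+02, -7.48208435e-03, -2.16526624e+01]), 'contact_force': array([ 1.1254504 ,  0.46915772, -0.00264536]), 'moment': array([ 0.03126239,  0.01507312, -0.00119786]), 'gripper_force': 0.0, 'gripper_width': 0.08782849691056564}
[[ 0.34104618  0.60129354 -0.72258811  1.43305751]
 [ 0.94000588 -0.22528755  0.25619224 -0.35405882]
 [-0.00874336 -0.76661046 -0.64205292  0.94928736]
 [ 0.          0.          0.          1.        ]] [[ 0.9011978  -0.30981904  0.30307539  0.12256153]
 [-0.43289266 -0.60935757  0.66429458 -0.86390221]
 [-0.02112983 -0.72985992 -0.68327009  0.96230469]
 [ 0.          0.          0.          1.        ]]
```

View pics/s0.png

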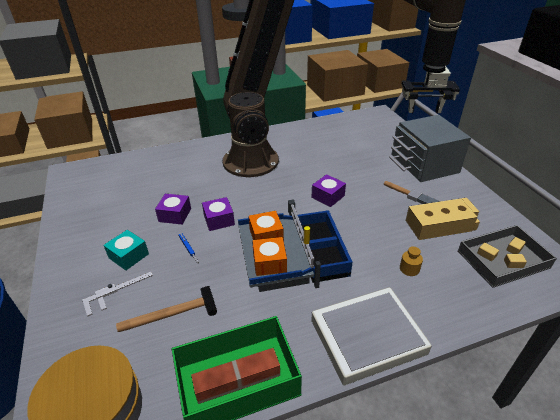

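View pics/d0.png

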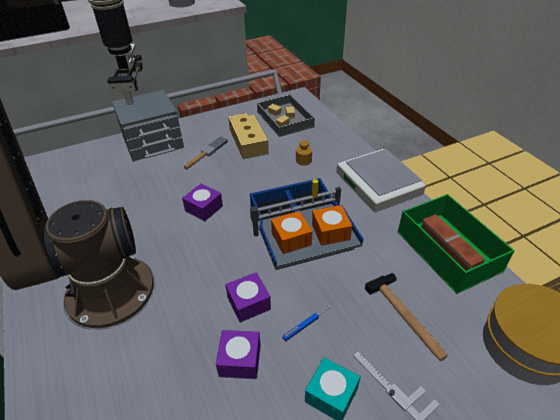

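The scene view shows the two orange blocks (266,222) and (269,250) on the deck, with the gate to their right and its yellow post at (307,235). The side view shows the same things: blocks at (291,228) and (332,222), post at (315,185). I'll build a top-down map from both depth images.

```bash
cat > m.py <<'E'
from h import *
X0,Y0,S=0.30,-0.25,1000
H=np.full((500,600),-1.);C=np.zeros((500,600,3),np.uint8)
for f in ('s0','d0'):
    c=dict(np.load(f'pics/{f}.npz'));W=pts(c).reshape(-1,3);F=c['frame'].reshape(-1,3).astype(int)
    W0=W; hsv=cv2.cvtColor(c['frame'],cv2.COLOR_RGB2HSV).reshape(-1,3).astype(int)
    roi=(W[:,0]>.3)&(W[:,0]<.9)&(W[:,1]>-.25)&(W[:,1]<.35)&(W[:,2]>-.02)
    h,s,v=hsv.T
    o=roi&(h>4)&(h<18)&(s>180)&(v>90)&(W[:,2]>.095)
    wd=roi&(s<40)&(v>190)&(W[:,2]>.1)&(W[:,2]<.125)
    ye=roi&(h>20)&(h<33)&(s>130)&(W[:,2]>.1)
    bl=roi&(h>100)&(h<125)&(s>120)&(W[:,2]>.055)&(W[:,2]<.08)
    print(f,'yellow',ye.sum(),np.nanmedian(W[ye],0),np.nanmax(W[ye,2],initial=0))
    for n,m in(('orange',o),('disc',wd)):
        P=W[m].astype(np.float32)
        if len(P)<10: print(n,len(P));continue
        _,l,ct=cv2.kmeans(P,2,None,(3,50,1e-5),5,0);print(n,np.bincount(l.ravel()),ct)
    # zoomed BEV by splatting
    K=W[roi];i=np.round((K[:,1]-Y0)*S).astype(int);j=np.round((K[:,0]-X0)*S).astype(int)
    for a in np.argsort(K[:,2]):
        if 0<=j[a]<500 and 0<=i[a]<600: cv2.circle(C,(int(i[a]),int(j[a])),1,[int(q) for q in F[roi][a][::-1]],-1)
    np.save(f'pics/{f}_bl.npy',W[bl])
cv2.imwrite('pics/bev.png',C)
E
python3 m.py
```

```text
s0 yellow 104 [ 0.63801709 -0.00922625  0.13943027] 0.16259495223643516
orange [386 496] [[ 0.5165416  -0.09595588  0.10935073]
 [ 0.6312436  -0.12164029  0.10913233]]
disc [198 153] [[ 0.62559843 -0.11972397  0.11021747]
 [ 0.5098501  -0.09372939  0.11013439]]
d0 yellow 100 [ 0.62637905 -0.01315414  0.13718056] 0.16259137832631632
orange [456 474] [[ 0.6199678  -0.12497465  0.10905239]
 [ 0.5052565  -0.09892172  0.1090209 ]]
disc [191 201] [[ 0.6238235  -0.1196672   0.10980313]
 [ 0.50838214 -0.09300347  0.10982729]]
```

View pics/bev.png

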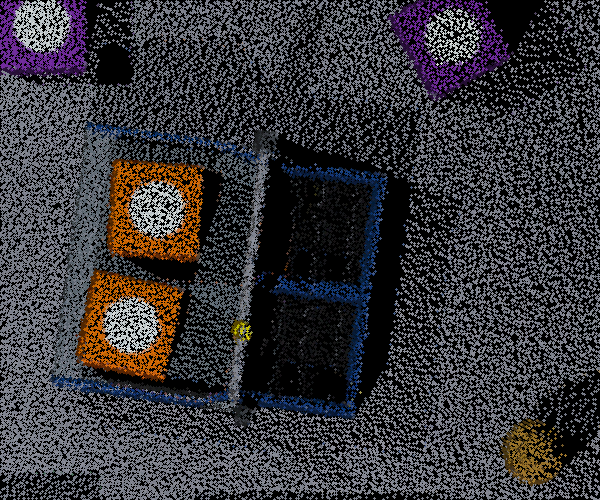

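BEV (1 mm/px, u = world y + 250, v = world x − 300):
- Deck rear corners at (88,125) and (55,382), outer corners of the end wall at (386,175) and (355,415). That gives station yaw ≈ −7.3° and origin ≈ (0.574, −0.031).
- Post at (240,330).
- Disc centres at (158,209) and (132,325).

These agree with the sizes in the text. Next I'll refine the block yaws and check obstacle heights on the way in.

```bash
cat >> h.py <<'E'
from scipy.spatial.transform import Rotation as R
SO=np.array([.574,-.031]);SY=np.deg2rad(-7.3);SR=np.array([[np.cos(SY),-np.sin(SY)],[np.sin(SY),np.cos(SY)]])
st2w=lambda p: SO+SR@np.array(p)/1000
w2st=lambda p: (np.array(p)[...,:2]-SO)@SR*1000
def plan(wps,claw,cur=None):
    """wps: (x,y,z,yaw,rows); prints rows in tool axes, tool down"""
    s=get_state()
    p=np.array(s['tcp_pos']) if cur is None else np.array(cur[:3]); r=R.from_euler('xyz',s['eef_rot'],degrees=True) if cur is None else R.from_euler('xyz',[180,0,cur[3]],degrees=True)
    for x,y,z,yaw,n in wps:
        p1=np.array([x,y,z]);r1=R.from_euler('xyz',[180,0,yaw],degrees=True)
        rv=(r.inv()*r1).as_rotvec();P0,r0=p,r
        for k in range(1,n+1):
            pk=P0+(p1-P0)*k/n;rk=r0*R.from_rotvec(rv*k/n)
            d=r.inv().apply(pk-p);t=np.rad2deg((r.inv()*rk).as_rotvec())/90
            print('[%g,'%claw+','.join('%g'%round(q,4) for q in [*d,*t])+']',end=',')
            p,r=pk,rk
        print()
E
python3 - <<'E'
from h import *
for f in('s0','d0'):
    c=dict(np.load(f'pics/{f}.npz'));W=pts(c)
    hsv=cv2.cvtColor(c['frame'],cv2.COLOR_RGB2HSV).astype(int);h,s,v=np.moveaxis(hsv,-1,0)
    m=(W[...,2]>.104)&(W[...,2]<.116)&(W[...,0]>.4)&(W[...,0]<.75)&(W[...,1]<-.03)&(W[...,1]>-.2)
    n,l,stt,_=cv2.connectedComponentsWithStats(m.astype(np.uint8))
    for i in range(1,n):
        if stt[i,4]>200:
            q=w2st(W[l==i]).astype(np.float32);print(f,stt[i,4],cv2.minAreaRect(q))
    for y in np.arange(-.3,.75,.1):
        k=(abs(W[...,1]-y)<.05)&(W[...,0]>.15)&(W[...,0]<.8);print('%.1f:%.2f'%(y,np.nanmax(W[k][:,2],initial=0)),end=' ')
    b=np.load(f'pics/{f}_bl.npy');print(len(b))
print(st2w((53,30)))
E
```

```text
s0 587 ((-53.51890563964844, -70.62240600585938), (93.18953704833984, 89.50872802734375), 2.7556509971618652)
s0 732 ((63.08651351928711, -81.84262084960938), (89.64856719970703, 93.61458587646484), 85.36002349853516)
-0.3:0.07 -0.2:0.11 -0.1:0.11 0.0:0.16 0.1:0.07 0.2:0.07 0.3:0.08 0.4:0.07 0.5:0.34 0.6:0.63 0.7:0.62 781
d0 730 ((60.41426467895508, -81.94145202636719), (93.1447982788086, 91.31575012207031), 84.91717529296875)
d0 759 ((-57.768802642822266, -71.8463134765625), (90.97042083740234, 91.54923248291016), 3.886786460876465)
-0.3:0.07 -0.2:0.11 -0.1:0.12 0.0:0.16 0.1:0.07 0.2:0.07 0.3:0.08 0.4:0.07 0.5:0.34 0.6:0.56 0.7:0.39 559
[ 0.63038234 -0.00797759]
```

```bash
python3 -c "
from h import *
x,y=st2w((53,30))
plan([(x+.29*(.249-x),y+.29*(.627-y),.27,-139,20),(x,y,.27,-187.3,9)],.34)"
```

```text
[0.34,0.0209,0.016,-0.0012,0,-0.0001,0.0652],[0.34,0.0224,0.0137,-0.0012,0,-0.0001,0.0652],[0.34,0.0237,0.0114,-0.0012,0,-0.0001,0.0652],[0.34,0.0248,0.0089,-0.0012,0,-0.0001,0.0652],[0.34,0.0255,0.0063,-0.0012,0,-0.0001,0.0652],[0.34,0.026,0.0037,-0.0012,0,-0.0001,0.0652],[0.34,0.0263,0.001,-0.0013,0,-0.0001,0.0652],[0.34,0.0262,-0.0017,-0.0013,0,-0.0001,0.0652],[0.34,0.0259,-0.0044,-0.0013,0,-0.0001,0.0652],[0.34,0.0253,-0.007,-0.0013,0,-0.0001,0.0652],[0.34,0.0245,-0.0096,-0.0013,0,-0.0001,0.0652],[0.34,0.0234,-0.012,-0.0013,0,-0.0001,0.0652],[0.34,0.022,-0.0143,-0.0013,0,-0.0001,0.0652],[0.34,0.0205,-0.0165,-0.0013,0,-0.0001,0.0652],[0.34,0.0187,-0.0185,-0.0013,0,-0.0001,0.0652],[0.34,0.0167,-0.0203,-0.0013,0,-0.0001,0.0652],[0.34,0.0145,-0.0219,-0.0013,0,-0.0001,0.0652],[0.34,0.0122,-0.0233,-0.0013,0,-0.0001,0.0652],[0.34,0.0097,-0.0244,-0.0013,0,-0.0001,0.0652],[0.34,0.0072,-0.0253,-0.0013,0,-0.0001,0.0652],
[0.34,0.0041,-0.0235,-0,0,-0,0.0596],[0.34,0.0019,-0.0238,-0,0,-0,0.0596],[0.34,-0.0003,-0.0239,-0,0,-0,0.0596],[0.34,-0.0025,-0.0237,-0,0,-0,0.0596],[0.34,-0.0047,-0.0234,-0,0,-0,0.0596],[0.34,-0.0069,-0.0228,-0,0,-0,0.0596],[0.34,-0.009,-0.0221,-0,0,-0,0.0596],[0.34,-0.011,-0.0212,-0,0,-0,0.0596],[0.34,-0.013,-0.02,-0,0,-0,0.0596],
```

Call:
apply_moves(
  targets=[
    [0.34,0.021,0.016,-0.001,0,0,0.065],
    [0.34,0.022,0.014,-0.001,0,0,0.065],
    [0.34,0.024,0.011,-0.001,0,0,0.065],
    [0.34,0.025,0.009,-0.001,0,0,0.065],
    [0.34,0.026,0.006,-0.001,0,0,0.065],
    [0.34,0.026,0.004,-0.001,0,0,0.065],
    [0.34,0.026,0.001,-0.001,0,0,0.065],
    [0.34,0.026,-0.002,-0.001,0,0,0.065],
    [0.34,0.026,-0.004,-0.001,0,0,0.065],
    [0.34,0.025,-0.007,-0.001,0,0,0.065],
    [0.34,0.025,-0.01,-0.001,0,0,0.065],
    [0.34,0.023,-0.012,-0.001,0,0,0.065],
    [0.34,0.022,-0.014,-0.001,0,0,0.065],
    [0.34,0.021,-0.017,-0.001,0,0,0.065],
    [0.34,0.019,-0.019,-0.001,0,0,0.065],
    [0.34,0.017,-0.02,-0.001,0,0,0.065],
    [0.34,0.015,-0.022,-0.001,0,0,0.065],
    [0.34,0.012,-0.023,-0.001,0,0,0.065],
    [0.34,0.01,-0.024,-0.001,0,0,0.065],
    [0.34,0.007,-0.025,-0.001,0,0,0.065],
  ],
)

```text
time_s: 1.77
tcp_pos: [0.521, 0.1752, 0.2654]
eef_rot: [180.0, -0.0, -138.9]
contact_force: [-0.4, 0.9, 0.1]
gripper_width: 0.0299
gripper_force: 0.0
```

Call:
apply_moves(
  targets=[
    [0.34,0.004,-0.024,0,0,0,0.06],
    [0.34,0.002,-0.024,0,0,0,0.06],
    [0.34,0,-0.024,0,0,0,0.06],
    [0.34,-0.003,-0.024,0,0,0,0.06],
    [0.34,-0.005,-0.023,0,0,0,0.06],
    [0.34,-0.007,-0.023,0,0,0,0.06],
    [0.34,-0.009,-0.022,0,0,0,0.06],
    [0.34,-0.011,-0.021,0,0,0,0.06],
    [0.34,-0.013,-0.02,0,0,0,0.06],
    [0.34,0,0,0,0,0,0],
  ],
)

```text
time_s: 2.6
tcp_pos: [0.6342, -0.0103, 0.2645]
eef_rot: [-179.9, -0.1, 172.3]
contact_force: [-0.6, 0.9, 0.1]
gripper_width: 0.0297
gripper_force: 0.0
```

```bash
python3 -c "
from h import *
grab('wrist','w1');s=get_state();print(s)
x,y=st2w((53,30));plan([(x,y,s['tcp_pos'][2],-187.3,3),(x,y,.14,-187.3,6)],.34)"
```

```text
{'time_s': 2.65, 'joints': array([ 1.68032849e+01,  1.61014620e+01, -3.20641040e+00, -2.49338843e-03,
       -7.07903066e+01, -1.14233835e+02]), 'qd': array([ 2.04870518, -1.25075495, -1.25908015, -0.40970314,  0.12946012,
        1.96199668]), 'joint_torque': array([ -1.14211936, -51.76216006,  30.01967311,   7.21708238,
        -0.08740407,  -0.49597833]), 'tcp_pos': array([ 0.63341833, -0.00905925,  0.26446554]), 'eef_rot': array([-1.79961847e+02, -9.04931830e-02,  1.72568597e+02]), 'contact_force': array([0.11154163, 0.42802744, 0.20933163]), 'moment': array([ 0.04748948, -0.13523536,  0.00922864]), 'gripper_force': 0.0, 'gripper_width': 0.029838263611743947}
[0.34,0.0011,0.0002,0,-0.0001,-0.0003,-0.0005],[0.34,0.001,0.0002,0,-0.0001,-0.0003,-0.0005],[0.34,0.001,0.0002,0,-0.0001,-0.0003,-0.0005],
[0.34,-0,-0,0.0207,-0,-0,-0],[0.34,-0,-0,0.0207,-0,-0,-0],[0.34,-0,-0,0.0207,-0,-0,-0],[0.34,-0,-0,0.0207,-0,-0,-0],[0.34,-0,-0,0.0207,-0,-0,-0],[0.34,-0,-0,0.0207,-0,-0,-0],
```

View pics/w1.png

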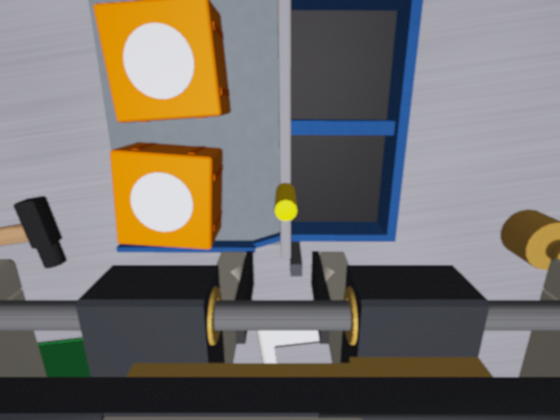

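The wrist view shows the post top at (286,210), midway between the fingers in the closing direction (finger gap centred near column 282). I'll take its 3D position here as the second measurement and refine the station pose with it.

```bash
python3 -c "
from h import *
c=dict(np.load('pics/w1.npz'));W=pts(c);m=(abs(W[...,2]-.160)<.006)&(abs(W[...,0]-.63)<.05)&(abs(W[...,1])<.05);print(m.sum(),np.nanmean(W[m],0), w2st(np.nanmean(W[m],0)),np.argwhere(m).mean(0))
print(W[200,162],W[60,160],w2st(W[200,162]),w2st(W[60,160]))"
```

```text
426 [ 0.63010888 -0.00702285  0.1596236 ] [52.60744038 30.91225588] [208.98122066 285.73474178]
[ 0.62251386 -0.11860956  0.11097094] [ 0.50836789 -0.09172717  0.11143427] [ 59.25270537 -80.73504408] [-57.38385389 -68.57446212]
```

Call:
apply_moves(
  targets=[
    [0.34,0.003,0,0,0,0,0],
    [0.34,0,0,0.02,0,0,0],
    [0.34,0,0,0.03,0,0,0],
    [0.34,0,0,0.03,0,0,0],
    [0.34,0,0,0.025,0,0,0],
    [0.34,0,0,0.015,0,0,0],
    [0.34,0,0,0,0,0,0],
  ],
)

```text
time_s: 3.23
tcp_pos: [0.6272, -0.0062, 0.1418]
eef_rot: [-179.9, -0.4, 172.9]
contact_force: [0.3, 0.3, -0.4]
gripper_width: 0.0298
gripper_force: 0.0
```

```bash
python3 -c "
from h import *
s=get_state();print(s['tcp_pos'],w2st(s['tcp_pos']),s['eef_rot'],s['contact_force'])
w=[]
for k in range(1,39):
    a=np.deg2rad(92*k/38); x,y=st2w((-137+190*np.cos(a),30+190*np.sin(a)));w.append((x,y,s['tcp_pos'][2],-187.3+92*k/38,1))
plan(w,.34)"
```

```text
[ 0.62719028 -0.00624727  0.1418423 ] [49.61394775 31.31069582] [-179.91190756   -0.35019301  172.85477387] [ 0.27857931  0.25411036 -0.39995235]
[0.34,-0.0032,0.0067,-0,-0.0009,-0.0039,-0.0252],
[0.34,0.0002,0.008,0,0,0,-0.0269],
[0.34,0.0002,0.008,0,0,0,-0.0269],
[0.34,0.0002,0.008,0,-0,0,-0.0269],
[0.34,0.0002,0.008,0,-0,0,-0.0269],
[0.34,0.0002,0.008,0,0,0,-0.0269],
[0.34,0.0002,0.008,0,-0,0,-0.0269],
[0.34,0.0002,0.008,0,0,0,-0.0269],
[0.34,0.0002,0.008,0,0,0,-0.0269],
[0.34,0.0002,0.008,0,0,0,-0.0269],
[0.34,0.0002,0.008,0,-0,0,-0.0269],
[0.34,0.0002,0.008,0,0,0,-0.0269],
[0.34,0.0002,0.008,0,-0,0,-0.0269],
[0.34,0.0002,0.008,0,0,0,-0.0269],
[0.34,0.0002,0.008,0,0,0,-0.0269],
[0.34,0.0002,0.008,0,-0,0,-0.0269],
[0.34,0.0002,0.008,0,0,0,-0.0269],
[0.34,0.0002,0.008,0,0,0,-0.0269],
[0.34,0.0002,0.008,0,0,0,-0.0269],
[0.34,0.0002,0.008,0,-0,0,-0.0269],
[0.34,0.0002,0.008,0,-0,0,-0.0269],
[0.34,0.0002,0.008,0,-0,0,-0.0269],
[0.34,0.0002,0.008,0,0,0,-0.0269],
[0.34,0.0002,0.008,0,0,0,-0.0269],
[0.34,0.0002,0.008,0,0,0,-0.0269],
[0.34,0.0002,0.008,0,0,0,-0.0269],
[0.34,0.0002,0.008,0,-0,0,-0.0269],
[0.34,0.0002,0.008,0,-0,0,-0.0269],
[0.34,0.0002,0.008,0,0,0,-0.0269],
[0.34,0.0002,0.008,0,-0,0,-0.0269],
[0.34,0.0002,0.008,0,-0,0,-0.0269],
[0.34,0.0002,0.008,0,0,0,-0.0269],
[0.34,0.0002,0.008,0,-0,0,-0.0269],
[0.34,0.0002,0.008,0,0,0,-0.0269],
[0.34,0.0002,0.008,0,-0,0,-0.0269],
[0.34,0.0002,0.008,0,0,0,-0.0269],
[0.34,0.0002,0.008,0,-0,0,-0.0269],
[0.34,0.0002,0.008,0,0,0,-0.0269],
```

Call:
apply_moves(
  targets=[
    [0.34,-0.002,0.006,0,0,0,-0.026],
    [0.34,0.0002,0.008,0,0,0,-0.027],
    [0.34,0.0002,0.008,0,0,0,-0.027],
    [0.34,0.0002,0.008,0,0,0,-0.027],
    [0.34,0.0002,0.008,0,0,0,-0.027],
    [0.34,0.0002,0.008,0,0,0,-0.027],
    [0.34,0.0002,0.008,0,0,0,-0.027],
    [0.34,0.0002,0.008,0,0,0,-0.027],
    [0.34,0.0002,0.008,0,0,0,-0.027],
    [0.34,0.0002,0.008,0,0,0,-0.027],
    [0.34,0.0002,0.008,0,0,0,-0.027],
    [0.34,0.0002,0.008,0,0,0,-0.027],
  ],
)

```text
time_s: 4.23
tcp_pos: [0.6199, 0.0862, 0.1474]
eef_rot: [-180.0, 0.1, -157.9]
contact_force: [0.8, -0.9, 0.1]
gripper_width: 0.0298
gripper_force: 0.2
```

```bash
python3 -c "
from h import *
s=get_state();p=w2st(s['tcp_pos'])-[-137,30];print(np.hypot(*p),np.rad2deg(np.arctan2(p[1],p[0])),s['tcp_pos'],s['eef_rot'],s['contact_force'],s['gripper_width'])"
```

```text
191.2424785916712 28.79773723304446 [0.61986053 0.08624826 0.14737895] [-1.79987243e+02  1.23995214e-01 -1.57933516e+02] [ 0.78537928 -0.87541783  0.06896415] 0.02977965138031112
```

Call:
apply_moves(
  targets=[
    [0.34,0.0002,0.008,0,0,0,-0.027],
    [0.34,0.0002,0.008,0,0,0,-0.027],
    [0.34,0.0002,0.008,0,0,0,-0.027],
    [0.34,0.0002,0.008,0,0,0,-0.027],
    [0.34,0.0002,0.008,0,0,0,-0.027],
    [0.34,0.0002,0.008,0,0,0,-0.027],
    [0.34,0.0002,0.008,0,0,0,-0.027],
    [0.34,0.0002,0.008,0,0,0,-0.027],
    [0.34,0.0002,0.008,0,0,0,-0.027],
    [0.34,0.0002,0.008,0,0,0,-0.027],
    [0.34,0.0002,0.008,0,0,0,-0.027],
    [0.34,0.0002,0.008,0,0,0,-0.027],
    [0.34,0.0002,0.008,0,0,0,-0.027],
    [0.34,0.0002,0.008,0,0,0,-0.027],
    [0.34,0.0002,0.008,0,0,0,-0.027],
    [0.34,0.0002,0.008,0,0,0,-0.027],
    [0.34,0.0002,0.008,0,0,0,-0.027],
    [0.34,0.0002,0.008,0,0,0,-0.027],
  ],
)

```text
time_s: 5.73
tcp_pos: [0.5221, 0.1874, 0.1473]
eef_rot: [-179.9, 0.1, -114.2]
contact_force: [0.7, -1.3, 0.4]
gripper_width: 0.0299
gripper_force: 0.2
```

Call:
apply_moves(
  targets=[
    [0.34,0.0002,0.008,0,0,0,-0.027],
    [0.34,0.0002,0.008,0,0,0,-0.027],
    [0.34,0.0002,0.008,0,0,0,-0.027],
    [0.34,0.0002,0.008,0,0,0,-0.027],
    [0.34,0.0002,0.008,0,0,0,-0.027],
    [0.34,0.0002,0.008,0,0,0,-0.027],
    [0.34,0.0002,0.008,0,0,0,-0.027],
    [0.34,0,0,0,0,0,0],
  ],
)

```text
time_s: 6.4
tcp_pos: [0.4675, 0.2022, 0.1472]
eef_rot: [-179.9, 0.1, -97.2]
contact_force: [-0.4, 0.1, -0.5]
gripper_width: 0.0297
gripper_force: 0.0
```

```bash
python3 -c "
from h import *
s=get_state();p=w2st(s['tcp_pos'])-[-137,30];print(np.hypot(*p),np.rad2deg(np.arctan2(p[1],p[0])),s['tcp_pos'],s['eef_rot'],s['contact_force'],s['gripper_width'])
c=grab('scene','s1');cv2.imwrite('pics/s1c.png',cv2.resize(c['frame'][150:310,200:400,::-1],None,fx=3,fy=3,interpolation=2))"
```

```text
187.7570128715193 89.47006580191405 [0.46750113 0.2021712  0.14715605] [-1.79928368e+02  9.89748722e-02 -9.71781301e+01] [-0.42301603  0.06193168 -0.53263259] 0.029701270449034835
```

View pics/s1c.png

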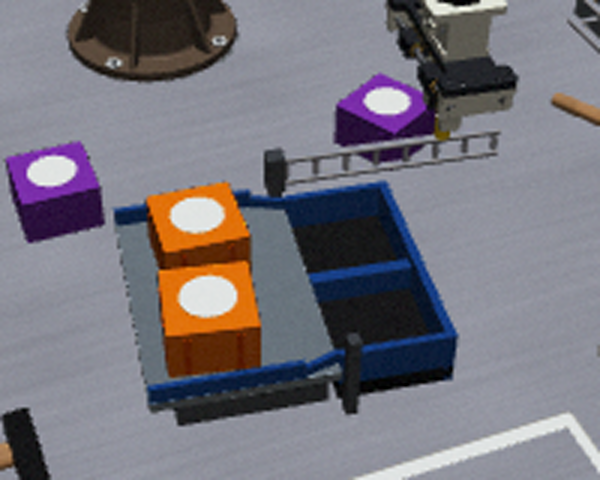

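Crop of the scene view: the gate stands open alongside the near pocket (rail from (270,170) to (495,145)), and both blocks are still on the deck at (197,215) and (208,295). Next I'll go behind block A.

```bash
python3 -c "
from h import *
s=get_state();p=s['tcp_pos']
x,y=st2w((-57,-140));plan([(p[0],p[1],.225,-97.3,3),(x,y,.225,-97.3,13),(x,y,.079,-97.3,7)],.34)"
```

```text
[0.34,-0,-0,-0.026,-0.0003,0.0004,-0.0001],[0.34,-0,-0,-0.026,-0.0003,0.0004,-0.0001],[0.34,-0,-0,-0.026,-0.0003,0.0004,-0.0001],
[0.34,0.0275,-0.006,-0,-0,-0,-0],[0.34,0.0275,-0.006,-0,-0,-0,-0],[0.34,0.0275,-0.006,-0,-0,-0,-0],[0.34,0.0275,-0.006,-0,-0,-0,-0],[0.34,0.0275,-0.006,-0,-0,-0,-0],[0.34,0.0275,-0.006,-0,-0,-0,-0],[0.34,0.0275,-0.006,-0,-0,-0,-0],[0.34,0.0275,-0.006,-0,-0,-0,-0],[0.34,0.0275,-0.006,-0,-0,-0,-0],[0.34,0.0275,-0.006,-0,-0,-0,-0],[0.34,0.0275,-0.006,-0,-0,-0,-0],[0.34,0.0275,-0.006,-0,-0,-0,-0],[0.34,0.0275,-0.006,-0,-0,-0,-0],
[0.34,0,-0,0.0209,0,0,0],[0.34,0,-0,0.0209,0,0,0],[0.34,0,-0,0.0209,0,0,0],[0.34,0,-0,0.0209,0,0,0],[0.34,0,-0,0.0209,-0,0,0],[0.34,-0,-0,0.0209,0,-0,-0],[0.34,0,-0,0.0209,0,0,0],
```

Call:
apply_moves(
  targets=[
    [0.34,0,0,-0.026,0,0,0],
    [0.34,0,0,-0.026,0,0,0],
    [0.34,0,0,-0.026,0,0,0],
    [0.34,0.0275,-0.006,0,0,0,0],
    [0.34,0.0275,-0.006,0,0,0,0],
    [0.34,0.0275,-0.006,0,0,0,0],
    [0.34,0.0275,-0.006,0,0,0,0],
    [0.34,0.0275,-0.006,0,0,0,0],
    [0.34,0.0275,-0.006,0,0,0,0],
    [0.34,0.0275,-0.006,0,0,0,0],
    [0.34,0.0275,-0.006,0,0,0,0],
    [0.34,0.0275,-0.006,0,0,0,0],
    [0.34,0.0275,-0.006,0,0,0,0],
    [0.34,0.0275,-0.006,0,0,0,0],
    [0.34,0.0275,-0.006,0,0,0,0],
    [0.34,0.0275,-0.006,0,0,0,0],
    [0.34,0,0,0,0,0,0],
    [0.34,0,0,0,0,0,0],
  ],
)

```text
time_s: 7.95
tcp_pos: [0.4998, -0.1646, 0.2239]
eef_rot: [-180.0, -0.0, -97.6]
contact_force: [-0.3, 0.1, 0.3]
gripper_width: 0.0297
gripper_force: 0.0
```

```bash
python3 -c "
from h import *
s=get_state();print(w2st(s['tcp_pos']),s['tcp_pos'],s['eef_rot'])"
```

```text
[ -56.63528659 -141.93617236] [ 0.49978871 -0.16458936  0.22394035] [-1.79981092e+02 -6.11983111e-03 -9.76276074e+01]
```

Call:
apply_moves(
  targets=[
    [0.34,0,0,0.025,0,0,0],
    [0.34,0,0,0.03,0,0,0],
    [0.34,0,0,0.03,0,0,0],
    [0.34,0,0,0.025,0,0,0],
    [0.34,0,0,0.02,0,0,0],
    [0.34,0,0,0.013,0,0,0],
    [0.34,0,0,0,0,0,0],
  ],
)

```text
time_s: 8.53
tcp_pos: [0.4982, -0.1623, 0.0783]
eef_rot: [179.8, -0.0, -97.4]
contact_force: [0.1, 0.7, 1.3]
gripper_width: 0.03
gripper_force: 0.0
```

Call:
apply_moves(
  targets=[
    [0.34,-0.006,0,0,0,0,0],
    [0.34,-0.006,0,0,0,0,0],
    [0.34,-0.006,0,0,0,0,0],
    [0.34,-0.006,0,0,0,0,0],
    [0.34,-0.006,0,0,0,0,0],
    [0.34,-0.006,0,0,0,0,0],
    [0.34,0,0,0,0,0,0],
  ],
)

```text
time_s: 9.12
tcp_pos: [0.5051, -0.1264, 0.0813]
eef_rot: [-179.9, 0.0, -97.4]
contact_force: [0.2, 0.0, -0.2]
gripper_width: 0.0297
gripper_force: 0.0
```

```bash
python3 -c "
from h import *
s=get_state();print(w2st(s['tcp_pos']),s['tcp_pos'],s['eef_rot'],s['contact_force'])"
```

```text
[ -56.22690562 -103.37028736] [ 0.50509414 -0.12638796  0.08132943] [-1.79889878e+02  3.17196402e-02 -9.73813869e+01] [ 0.24542424  0.01084967 -0.17489348]
```

Call:
apply_moves(
  targets=[
    [0.34,-0.006,0,0.0005,0,0,0],
    [0.34,-0.006,0,0.0005,0,0,0],
    [0.34,-0.006,0,0.0005,0,0,0],
    [0.34,-0.006,0,0.0005,0,0,0],
    [0.34,-0.006,0,0,0,0,0],
    [0.34,-0.006,0,0,0,0,0],
    [0.34,-0.006,0,0,0,0,0],
    [0.34,-0.006,0,0,0,0,0],
    [0.34,-0.006,0,0,0,0,0],
    [0.34,-0.006,0,0,0,0,0],
    [0.34,0,0,0,0,0,0],
  ],
)

```text
time_s: 10.03
tcp_pos: [0.5124, -0.0673, 0.0788]
eef_rot: [-180.0, 0.0, -97.4]
contact_force: [0.2, -0.2, -0.2]
gripper_width: 0.0298
gripper_force: 0.0
```

```bash
python3 -c "
from h import *
s=get_state();print(w2st(s['tcp_pos']),s['tcp_pos'],s['eef_rot'],s['contact_force'])
for n in('scene','side'):
  c=grab(n,n+'2');W=pts(c);m=(abs(W[...,2]-.110)<.006)&(abs(W[...,0]-.58)<.17)&(abs(W[...,1]+.05)<.15)
  k,l,t,_=cv2.connectedComponentsWithStats(m.astype(np.uint8))
  for i in range(1,k):
    if t[i,4]>200:print(n,cv2.minAreaRect(w2st(W[l==i]).astype(np.float32)))"
```

```text
[-56.48187322 -43.78580897] [ 0.51241232 -0.06725405  0.07884106] [-1.79954254e+02  2.66489475e-02 -9.74028283e+01] [ 0.18963209 -0.17081976 -0.17989906]
scene ((-51.58757019042969, 27.84450912475586), (95.13232421875, 58.39703369140625), 0.6140751242637634)
scene ((63.90216064453125, -81.85126495361328), (91.37010192871094, 92.00747680664062), 87.77749633789062)
side ((59.888492584228516, -83.12518310546875), (94.46585083007812, 90.3631820678711), 83.48181915283203)
```

Call:
apply_moves(
  targets=[
    [0.34,-0.005,0.0005,0,0,0,0],
    [0.34,-0.005,0.0005,0,0,0,0],
    [0.34,-0.005,0.0005,0,0,0,0],
    [0.34,-0.005,0.0005,0,0,0,0],
    [0.34,-0.005,0.0005,0,0,0,0],
    [0.34,-0.005,0.0005,0,0,0,0],
    [0.34,-0.005,0.0005,0,0,0,0],
    [0.34,-0.005,0.0005,0,0,0,0],
    [0.34,-0.004,0,0,0,0,0],
    [0.34,-0.004,0,0,0,0,0],
    [0.34,-0.004,0,0,0,0,0],
    [0.34,-0.004,0,0,0,0,0],
    [0.34,-0.004,0,0,0,0,0],
    [0.34,-0.004,0,0,0,0,0],
    [0.34,-0.004,0,0,0,0,0],
    [0.34,0,0,0,0,0,0],
  ],
)

```text
time_s: 11.47
tcp_pos: [0.517, 0.0007, 0.0785]
eef_rot: [-180.0, 0.0, -97.4]
contact_force: [0.1, -1.7, -0.6]
gripper_width: 0.03
gripper_force: 0.6
```

Call:
apply_moves(
  targets=[
    [0.34,-0.004,0,0,0,0,0],
    [0.34,-0.004,0,0,0,0,0],
    [0.34,-0.004,0,0,0,0,0],
    [0.34,-0.003,0,0,0,0,0],
    [0.34,0,0,0,0,0,0],
  ],
)

```text
time_s: 11.88
tcp_pos: [0.5159, 0.0088, 0.078]
eef_rot: [179.7, -0.6, -97.5]
contact_force: [4.1, -39.3, 0.5]
gripper_width: 0.0294
gripper_force: 19.2
```

```bash
cat > chk.py <<'E'
from h import *
import sys
s=get_state();print(w2st(s['tcp_pos']),s['tcp_pos'],s['contact_force'])
t=sys.argv[1]
for n in('scene','side'):
  c=grab(n,n+t);W=pts(c);hsv=cv2.cvtColor(c['frame'],cv2.COLOR_RGB2HSV).astype(int);h,sa,v=np.moveaxis(hsv,-1,0)
  m=(sa<40)&(v>170)&(W[...,2]>.07)&(W[...,2]<.14)&(abs(W[...,0]-.58)<.15)&(abs(W[...,1]+.02)<.17)
  k,l,q,_=cv2.connectedComponentsWithStats(m.astype(np.uint8))
  for i in range(1,k):
    if q[i,4]>50:
      P=W[l==i];u=np.linalg.svd(P-P.mean(0),full_matrices=False)[2][2];print(n,q[i,4],w2st(P.mean(0)),P[:,2].mean(),'tilt',np.rad2deg(np.arccos(abs(u[2]))))
  f=c['frame'][140:320,180:400] if n=='scene' else c['frame'][160:300,190:390]
  cv2.imwrite(f'pics/{n}{t}c.png',cv2.resize(f[:,:,::-1],None,fx=2.5,fy=2.5,interpolation=2))
E
python3 chk.py 3
```

```text
[-62.67268442  32.05680938] [0.5159086  0.00876045 0.0779895 ] [  4.08470942 -39.26209365   0.51093807]
scene 88 [-56.83607081 112.39374059] 0.0941961042436062 tilt 31.472145573480297
scene 197 [ 62.88830558 -81.43803038] 0.11047188652967588 tilt 1.3963410551143665
side 201 [ 60.92528822 -80.96238243] 0.10958655470808559 tilt 1.6382677190655153
```

It is pressing on the tilted block with about 39 N, near the limit, so I'll back off and look.

Call:
apply_moves(
  targets=[
    [0.34,0.006,0,0,0,0,0],
    [0.34,0.006,0,0,0,0,0],
    [0.34,0.006,0,0,0,0,0],
    [0.34,0.006,0,0,0,0,0],
    [0.34,0,0,0,0,0,0],
    [0.34,0,0,0,0,0,0],
  ],
)

```text
time_s: 12.48
tcp_pos: [0.5159, -0.0088, 0.0787]
eef_rot: [-180.0, 0.0, -97.4]
contact_force: [0.4, 0.7, -0.4]
gripper_width: 0.0301
gripper_force: 0.0
```

```bash
python3 chk.py 4
```

```text
[-60.41957429  14.64922163] [ 0.51593156 -0.00879233  0.07872624] [ 0.37260246  0.6642138  -0.40804892]
scene 110 [-57.35080786  97.29150492] 0.09171653267699342 tilt 21.408642969911607
scene 199 [ 62.6129684  -81.53382222] 0.11033374385913026 tilt 0.6397285181692575
side 201 [ 61.00711286 -80.823788  ] 0.1094533817020325 tilt 0.941895530700293
```

View pics/scene4c.png

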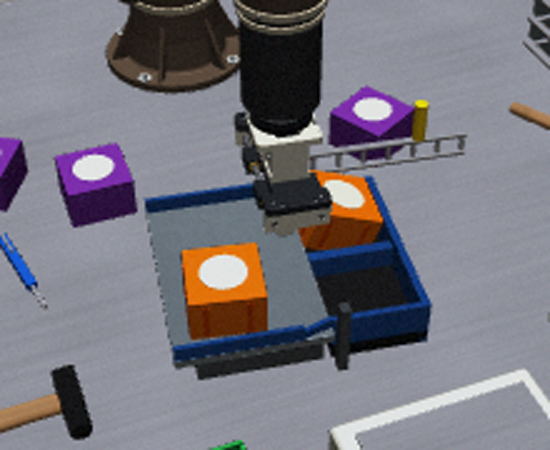

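Crop of the scene view: block A leans forward into the near pocket (disc at (343,195)), with its rear edge still on the deck lip. Its tilt is about 20°, with the rear edge at y ≈ 35 and the front edge at y ≈ 119. Pushing further only lifted the rear. I'll raise the fingertips, touch the leaning rear face higher up, and move down and forward so that it wedges the block in and down.

Call:
apply_moves(
  targets=[
    [0.34,0,0,-0.01,0,0,0],
    [0.34,0,0,-0.01,0,0,0],
    [0.34,-0.005,0,0,0,0,0],
    [0.34,-0.005,0,0,0,0,0],
    [0.34,-0.004,0,0,0,0,0],
    [0.34,-0.003,0,0,0,0,0],
    [0.34,0,0,0,0,0,0],
  ],
)

```text
time_s: 13.17
tcp_pos: [0.5179, 0.0085, 0.0984]
eef_rot: [180.0, -0.0, -97.4]
contact_force: [-0.8, -0.1, -0.4]
gripper_width: 0.03
gripper_force: 0.0
```

Call:
apply_moves(
  targets=[
    [0.34,-0.001,0,0.002,0,0,0],
    [0.34,-0.001,0,0.002,0,0,0],
    [0.34,-0.001,0,0.002,0,0,0],
    [0.34,-0.001,0,0.002,0,0,0],
    [0.34,0,0,0,0,0,0],
  ],
)

```text
time_s: 13.58
tcp_pos: [0.5179, 0.0114, 0.0899]
eef_rot: [179.9, -0.0, -97.5]
contact_force: [0.6, -3.6, -0.6]
gripper_width: 0.0296
gripper_force: 1.1
```

```bash
python3 chk.py 5
```

```text
[-61.02844525  34.89397671] [0.51790001 0.0113657  0.08991748] [ 0.60430339 -3.63670271 -0.6448085 ]
scene 197 [ 62.40623841 -81.59428601] 0.11011645818497343 tilt 1.062600149691292
side 202 [ 60.77535253 -80.9891636 ] 0.10967709073966557 tilt 1.1084198983294973
```

Call:
apply_moves(
  targets=[
    [0.34,-0.001,0,0.003,0,0,0],
    [0.34,-0.001,0,0.003,0,0,0],
    [0.34,-0.001,0,0.003,0,0,0],
    [0.34,0,0,0,0,0,0],
  ],
)

```text
time_s: 14.02
tcp_pos: [0.5182, 0.0148, 0.0806]
eef_rot: [179.9, -0.0, -97.4]
contact_force: [0.0, -2.8, -0.8]
gripper_width: 0.0297
gripper_force: 1.0
```

Call:
apply_moves(
  targets=[
    [0.34,0,0,0,0,0,0],
    [0.34,0,0,0,0,0,0],
  ],
)

```text
time_s: 14.18
tcp_pos: [0.5185, 0.0148, 0.0814]
eef_rot: [180.0, -0.0, -97.4]
contact_force: [-1.1, -2.1, -0.8]
gripper_width: 0.0297
gripper_force: 1.0
```

```bash
python3 chk.py 6
```

```text
[-60.87210041  38.36374875] [0.51849598 0.01478748 0.08135242] [-1.09881981 -2.1319144  -0.81244332]
scene 199 [ 62.69171765 -81.54111622] 0.11041949574054385 tilt 1.925589186794267
side 200 [ 60.89902642 -81.04175456] 0.10956591116897486 tilt 1.1049470267007162
```

Call:
apply_moves(
  targets=[
    [0.34,0.006,0,0,0,0,0],
    [0.34,0.006,0,0,0,0,0],
    [0.34,0.02,0,0,0,0,0],
    [0.34,0.03,0,0,0,0,0],
    [0.34,0.03,0,-0.01,0,0,0],
    [0.34,0,0,0,0,0,0],
  ],
)

```text
time_s: 14.78
tcp_pos: [0.5068, -0.0797, 0.0929]
eef_rot: [-179.9, 0.0, -97.5]
contact_force: [-0.3, 0.4, -0.4]
gripper_width: 0.0298
gripper_force: 0.0
```

```bash
python3 chk.py 7
```

```text
[-60.50020437 -56.89637444] [ 0.50676067 -0.07974776  0.09289387] [-0.31715434  0.40822952 -0.37790545]
scene 142 [-58.4783376   88.62588909] 0.0801305651166664 tilt 1.0944845744073555
scene 199 [ 62.63844994 -81.53790569] 0.11036344736704924 tilt 1.0343465949215627
side 94 [-62.47805525  98.03224155] 0.0798063127683654 tilt 0.7800056896111254
side 199 [ 61.16164698 -81.06583197] 0.10958060887906175 tilt 0.7414453792160911
```

View pics/scene7c.png

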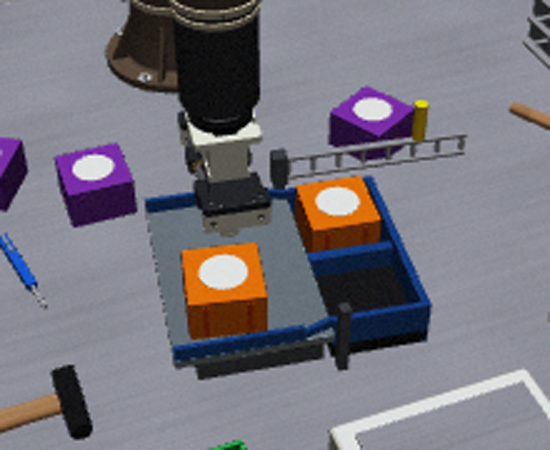

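Block A now sits flat in the near pocket (disc at (337,201), top at z = 80 mm, tilt under 1°). Block B has not moved. Next I'll go behind block B.

Call:
apply_moves(
  targets=[
    [0.34,0,0,-0.03,0,0,0],
    [0.34,0,0,-0.035,0,0,0],
    [0.34,0,0,-0.035,0,0,0],
    [0.34,0.008,-0.01,-0.02,0,0,0],
    [0.34,0.02,-0.025,0,0,0,0],
    [0.34,0.02,-0.025,0,0,0,0],
    [0.34,0.02,-0.025,0,0,0,0],
    [0.34,0.02,-0.025,0,0,0,0],
    [0.34,0.007,-0.012,0,0,0,0],
    [0.34,0,0,0,0,0,0],
  ],
)

```text
time_s: 15.72
tcp_pos: [0.6177, -0.1877, 0.2103]
eef_rot: [180.0, -0.0, -97.5]
contact_force: [0.6, 0.3, -0.6]
gripper_width: 0.0297
gripper_force: 0.0
```

```bash
python3 chk.py 8
```

```text
[  63.27371016 -149.84325165] [ 0.61772107 -0.18766854  0.21027503] [ 0.57147745  0.26497271 -0.57869235]
scene 142 [-58.27308945  88.55287825] 0.08049795547842531 tilt 1.0581635610846754
scene 199 [ 62.43893646 -81.50408594] 0.11016314536475622 tilt 1.419791229032482
side 159 [-59.87128487  89.67354058] 0.07987998571719332 tilt 1.57022720509097
side 171 [ 58.05428868 -83.0630754 ] 0.10990041355264484 tilt 1.0455781810577944
```

Call:
apply_moves(
  targets=[
    [0.34,0.003,0.002,0.02,0,0,0],
    [0.34,0,0,0.03,0,0,0],
    [0.34,0,0,0.03,0,0,0],
    [0.34,0,0,0.025,0,0,0],
    [0.34,0,0,0.017,0,0,0],
    [0.34,0,0,0.009,0,0,0],
    [0.34,0,0,0,0,0,0],
  ],
)

```text
time_s: 16.4
tcp_pos: [0.6118, -0.188, 0.0788]
eef_rot: [179.8, -0.0, -97.4]
contact_force: [-1.0, 0.1, 0.6]
gripper_width: 0.0301
gripper_force: 0.0
```

Call:
apply_moves(
  targets=[
    [0.34,-0.006,0,0,0,0,0],
    [0.34,-0.006,0,0,0,0,0],
    [0.34,-0.006,0,0,0,0,0],
    [0.34,-0.006,0,0,0,0,0],
    [0.34,-0.006,0,0,0,0,0],
    [0.34,-0.006,0,0,0,0,0],
    [0.34,-0.006,0,0,0,0,0],
    [0.34,-0.006,0,0,0,0,0],
    [0.34,-0.006,0,0,0,0,0],
    [0.34,-0.006,0,0,0,0,0],
    [0.34,-0.006,0,0,0,0,0],
    [0.34,-0.006,0,0,0,0,0],
    [0.34,-0.006,0,0,0,0,0],
    [0.34,-0.006,0,0,0,0,0],
    [0.34,-0.006,0,0,0,0,0],
    [0.34,0,0,0,0,0,0],
  ],
)

```text
time_s: 17.73
tcp_pos: [0.6249, -0.0984, 0.0802]
eef_rot: [180.0, 0.0, -97.4]
contact_force: [-0.5, -0.2, -0.7]
gripper_width: 0.0301
gripper_force: 0.0
```

```bash
python3 chk.py 9; python3 -c "
from h import *
for n in('scene','side'):
  W=pts(dict(np.load(f'pics/{n}9.npz')));m=(abs(W[...,2]-.110)<.006)&(abs(W[...,0]-.58)<.17)&(abs(W[...,1]+.05)<.15)
  k,l,t,_=cv2.connectedComponentsWithStats(m.astype(np.uint8))
  for i in range(1,k):
    if t[i,4]>200:print(n,cv2.minAreaRect(w2st(W[l==i]).astype(np.float32)))"
```

```text
[ 59.05000087 -60.34752009] [ 0.62490333 -0.09836154  0.08023743] [-0.54326748 -0.15887391 -0.7387906 ]
scene 142 [-58.75714113  88.66070937] 0.08000975138231406 tilt 1.8851624194928573
scene 127 [57.03410796  3.99896517] 0.1101209216289844 tilt 0.9237425705674607
side 157 [-59.56701815  89.85672643] 0.07981863565179231 tilt 2.283908048329811
scene ((60.568668365478516, 11.187908172607422), (94.83677673339844, 58.382041931152344), 0.09494704008102417)
```

Call:
apply_moves(
  targets=[
    [0.34,-0.005,0,0,0,0,0],
    [0.34,-0.005,0,0,0,0,0],
    [0.34,-0.005,0,0,0,0,0],
    [0.34,-0.005,0,0,0,0,0],
    [0.34,-0.005,0,0,0,0,0],
    [0.34,-0.005,0,0,0,0,0],
    [0.34,-0.005,0,0,0,0,0],
    [0.34,-0.005,0,0,0,0,0],
    [0.34,-0.005,0,0,0,0,0],
    [0.34,-0.005,0,0,0,0,0],
    [0.34,-0.004,0,0,0,0,0],
    [0.34,-0.004,0,0,0,0,0],
    [0.34,-0.004,0,0,0,0,0],
    [0.34,-0.004,0,0,0,0,0],
    [0.34,-0.004,0,0,0,0,0],
    [0.34,-0.004,0,0,0,0,0],
    [0.34,-0.004,0,0,0,0,0],
    [0.34,-0.004,0,0,0,0,0],
    [0.34,0,0,0,0,0,0],
  ],
)

```text
time_s: 19.42
tcp_pos: [0.6355, -0.0177, 0.0804]
eef_rot: [180.0, 0.0, -97.4]
contact_force: [-0.4, -1.1, -0.4]
gripper_width: 0.0298
gripper_force: 0.4
```

Call:
apply_moves(
  targets=[
    [0.34,0.005,0,0,0,0,0],
    [0.34,0.003,0,-0.01,0,0,0],
    [0.34,0,0,-0.01,0,0,0],
    [0.34,0,0,0,0,0,0],
  ],
)

```text
time_s: 19.75
tcp_pos: [0.636, -0.0266, 0.1035]
eef_rot: [-179.8, 0.1, -97.4]
contact_force: [0.4, 0.7, 0.2]
gripper_width: 0.0297
gripper_force: 0.0
```

```bash
python3 chk.py 10
```

```text
[60.96721409 12.19629388] [ 0.63602276 -0.02664934  0.10354172] [0.35825484 0.72681017 0.18506263]
scene 60 [-50.42911078  98.6340932 ] 0.08018563278961162 tilt 4.428905435502405
scene 87 [61.10620256 96.27792477] 0.08971020991820096 tilt 22.89653889262979
side 157 [-59.75237397  89.97789797] 0.07979591687929338 tilt 1.618496657068908
```

Call:
apply_moves(
  targets=[
    [0.34,-0.006,0,0.002,0,0,0],
    [0.34,-0.006,0,0.002,0,0,0],
    [0.34,-0.005,0,0,0,0,0],
    [0.34,-0.003,0,0,0,0,0],
    [0.34,-0.001,0,0.002,0,0,0],
    [0.34,-0.001,0,0.002,0,0,0],
    [0.34,-0.001,0,0.002,0,0,0],
    [0.34,-0.001,0,0.002,0,0,0],
    [0.34,0,0,0,0,0,0],
  ],
)

```text
time_s: 20.6
tcp_pos: [0.6372, -0.0026, 0.0878]
eef_rot: [179.9, -0.0, -97.4]
contact_force: [0.2, -1.8, -0.4]
gripper_width: 0.0298
gripper_force: 0.7
```

Call:
apply_moves(
  targets=[
    [0.34,-0.001,0,0.003,0,0,0],
    [0.34,-0.001,0,0.003,0,0,0],
    [0.34,-0.001,0,0.003,0,0,0],
    [0.34,0,0,0,0,0,0],
    [0.34,0,0,0,0,0,0],
  ],
)

```text
time_s: 21.02
tcp_pos: [0.6376, 0.0003, 0.0792]
eef_rot: [180.0, -0.0, -97.4]
contact_force: [-0.7, -2.0, -1.1]
gripper_width: 0.03
gripper_force: 0.8
```

```bash
python3 chk.py 11
```

```text
[59.15015729 39.1353151 ] [6.37643426e-01 3.02209971e-04 7.91558882e-02] [-0.67282462 -2.01327461 -1.0998474 ]
side 158 [-59.68221279  89.81827364] 0.07980296892816581 tilt 0.9916628154735684
```

Call:
apply_moves(
  targets=[
    [0.34,0.006,0,0,0,0,0],
    [0.34,0.006,0,0,0,0,0],
    [0.34,0.02,0,0,0,0,0],
    [0.34,0.03,0,-0.01,0,0,0],
    [0.34,0.03,0,-0.03,0,0,0],
    [0.34,0.03,0,-0.035,0,0,0],
    [0.34,0,0,-0.035,0,0,0],
    [0.34,0,0,0,0,0,0],
    [0.34,0,0,0,0,0,0],
  ],
)

```text
time_s: 21.87
tcp_pos: [0.624, -0.1182, 0.1889]
eef_rot: [-179.6, 0.1, -97.5]
contact_force: [0.1, 1.0, -1.3]
gripper_width: 0.03
gripper_force: 0.0
```

```bash
python3 chk.py 12
```

```text
[ 60.69539666 -80.16300897] [ 0.62401755 -0.11822548  0.18887809] [ 0.14973558  0.97818706 -1.28352427]
scene 143 [-58.58570094  88.78488324] 0.08010105562060005 tilt 1.3743839800665063
scene 179 [59.67912956 92.1988029 ] 0.08055049233441273 tilt 1.5781483650539325
side 158 [-59.70085819  89.76204206] 0.07985823533815894 tilt 1.7083876897806112
```

View pics/scene12.png

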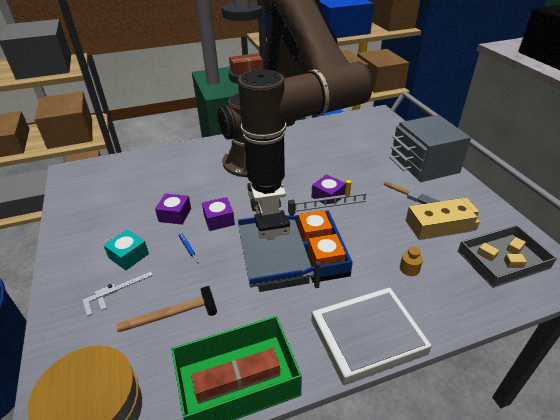

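The scene view shows both blocks flat in their pockets ((315,224) and (326,250), tops at z = 80 mm). The gate is open, with the post at (348,188), the robot is clear, and the bystanders haven't moved.

```bash
python3 -c "
from h import *
print(close_job())"
```

```text
the job is handed in; nothing more can be done
None
```

The gate is open at about 88°, block A was flat in the near pocket before block B was moved, B is flat in the far pocket, the bystanders look unmoved, and the job is handed in; no verdict was returned.

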